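# Lay the tall carton down and slide the tray home

### The job

The tall lens carton stops the pulled-out tray from going back under its low roof. Without lifting it (its lid is loose), tip it over sideways so that it lies on its broad side on the cork mat, then push the tray fully home. Keep yourself and the carton off the little wooden organiser and the things in it.

Things in the scene. Friction and masses are not known exactly. Their poses are not given: they have to be found in the camera images.
- carton: Upright card lens carton, an off-white lift-off lid over a brown base, 80 mm (its x) by 60 mm (its y) by 160 mm tall (its z), about 0.3 kg, evenly filled. Origin at its centre, 80 mm above the tray floor while it stands. It stands free in the middle of the pulled-out tray, x towards the unit (within 8 degrees). Pushed sideways near its top it tips rather than slides.
- cork_mat: Flat cork mat lying on the tray floor beside the carton, on the left in some runs and on the right in others; 140 mm (its x, along the tray's travel) by 150 mm (its y, along the tray's width) by 4 mm thick. Origin at the centre of its underside, on the tray floor. Loose, 0.5 kg.
- organiser: Small open wooden organiser box with four compartments, on the tray on the other side of the carton from the mat; 140 mm (its x) by 130 mm (its y) by 30 mm high. Origin at the centre of its underside. Neither robot nor carton may touch it or what is in it.
- prism: Small right-angle glass prism in a compartment of the organiser, 42 x 36 mm, 21 mm high, lying on its largest face. Origin at the centre of its underside.
- ext_tube: Short chrome extension tube in a compartment of the organiser, 52 mm outside diameter, 24 mm high. Origin at the centre of its underside.
- lens_cap: Black plastic lens cap in a compartment of the organiser, 50 mm diameter, 9 mm high. Origin at the centre of its underside.
- shoe_mount: Small aluminium cold-shoe mount in a compartment of the organiser, 22 x 24 mm, 14 mm high. Origin at the centre of its underside.
- unit: Fixed low wooden pull-out unit. Origin at work-surface height, under the middle of its front edge; x points into the unit (the way the tray closes), y along its width, z up. The box is 500 mm wide, from x = 0 to 270 mm, 150 mm high; the underside of its roof is 135 mm above the work surface.
- shelf_edge (a point): Middle of the front edge of the fixed white wire shelf over the unit, 330 mm up; axes as the unit's. The shelf runs 305 mm back from here (x) and 275 mm to either side, 324 to 339 mm up. It is over the carton and the closed tray front, so reach in below this edge with a tilted tool (about 30 to 40 degrees). Legs, 12 mm thick, at its four corners.
- tray (a joint): Travel of the wooden tray in m: 0 is fully home against the unit, it grows as the tray is pulled out towards the robot; it starts at about 0.165 to 0.19. Slides with light friction (about 3 N). It has no spring or latch and stays where it is left.
- tray_front (a point): Middle of the outer face of the tray's front board, 40 mm up; axes as the unit's. The board is 500 mm wide, 12 to 68 mm above the work surface, 16 mm thick. Two steel knobs (26 mm across, 26 mm long) stand on it 150 mm to either side; it is bare between them. Tray floor 22 mm up; inner side walls 222 mm either side of the middle, 60 mm up.
Not all that is in view belongs to the job. What is meant by the carton is not orange or yellow, and is the larger of those in its own colour.

How it is judged:
On the way, in this order (a step that is already met when the one before it is completed fails the run):
1. the carton lies on its broad side on the cork mat while the tray is still out (angle between carton's own z axis and vertical between 1.45 and 1.69 rad and (angle between carton's own y axis and vertical below 0.12 rad or angle between carton's own y axis and vertical above 3.02 rad) and height (world z) of carton below 0.07 m and x of carton in the frame of cork_mat between -0.07 and 0.07 m and y of carton in the frame of cork_mat between -0.075 and 0.075 m and linear speed of carton below 0.03 m/s and value of joint tray above 0.1 m), for 0.2 s.
2. the tray is fully home (value of joint tray below 0.008 m), for 0.2 s.
At the end, for the whole second after the job is handed in: The carton lies on its broad side (within about 7 degrees), its centre over the cork mat, at rest on the tray, and the tray is home to within 8 mm (angle between carton's own z axis and vertical between 1.45 and 1.69 rad and (angle between carton's own y axis and vertical below 0.12 rad or angle between carton's own y axis and vertical above 3.02 rad) and height (world z) of carton below 0.07 m and x of carton in the frame of cork_mat between -0.07 and 0.07 m and y of carton in the frame of cork_mat between -0.075 and 0.075 m and linear speed of carton below 0.03 m/s and value of joint tray below 0.008 m); the robot touches nothing.
It fails at once if the carton is lifted (its centre more than 28 mm above where tipping alone takes it) (height (world z) of carton above 0.135 m).
It fails at once if the carton hits or leans on the organiser or the things in it (contact force between carton and organiser above 0.5 N or contact force between carton and prism above 0.5 N or contact force between carton and ext_tube above 0.5 N or contact force between carton and lens_cap above 0.5 N or contact force between carton and shoe_mount above 0.5 N).
It fails at once if the robot touches the organiser or the things in it (contact force between any of the fingers, the arm and organiser above 0.5 N or contact force between any of the fingers, the arm and prism above 0.5 N or contact force between any of the fingers, the arm and ext_tube above 0.5 N or contact force between any of the fingers, the arm and lens_cap above 0.5 N or contact force between any of the fingers, the arm and shoe_mount above 0.5 N).
It also fails if it takes over 51 s, if anything falls off the work surface, if the arm or the gripper's body presses on something with over 40 N, if the wrist force passes 120 N, or if a joint passes its speed limit or range.

### The arm

A 6-joint arm with a two-finger parallel gripper is mounted at the origin on the work surface. World frame = base frame: x ahead of the robot, y to its left, z up, the work surface at z = 0. Lengths are in m, angles in rad, forces in N, time in s.
With the tool pointing down it reaches from about 0.3 to 0.875 m from the base axis. Payload 6.4 kg.
Tool frame: the origin (TCP) lies midway between the tips of the shut fingers; the grasp point (between the pads) lies ctrl.grip_depth behind it (ctrl.grip_depth is the distance from the TCP to the grasp point, in m); x points along the fingers, y is the direction in which the jaws open and shut, and the axes are right-handed (so a half turn about x gives the same grasp; the last joint's range is limited). The gripper opens to 85 mm and grips with 20 to 120 N. Pads are 22 mm wide; open, the fingers measure 114 mm over their backs; the gripper's body (76 mm by 85 mm) begins 54 mm behind the grasp point. The pads swing forward as they close: fully open they stand 13 mm farther back than shut.
Start: joints at [-1.522, 0.181, 1.607, -0, 1.354, -0.206], TCP at [0.145, -0.556, 0.231] pointing down, gripper open.
Joint ranges: [-2.99, 2.99], [-0.89, 2.07], [0.3, 2.58], [-1.14, 4.28], [0, 2.63], [-3.12, 3.12]. Speed limits (rad/s): [2.57, 2.57, 3.01, 3.14, 3.14, 3.14].

### API

Orientations are given as a unit quaternion [w, x, y, z].
In Python, from bench import ctrl gives the robot as it stands.
- The arm moves only by the tool carry_out, never from a script. Its argument "motion" is one flat list of numbers, 7 for each row, row after row: the turn, a rotation vector about the tool's x, y, z in degrees, then the shift along the tool's x, y, z in m, then the gripper's target within -1 to 1 (shut at 1, half-way at 0, fully open at -1). A call has 1 to 10 rows; each row shifts and turns the pose as measured when the row begins, along the tool's axes as they then stand; what a row does not reach is not made up. A row lasts 1/10 s, in which the tool goes at most 50 mm and 8.59 degrees, less where a joint would pass 70% of its speed; a pose out of reach is approached as far as the arm can. A call with a gripper value outside its range is refused whole. The fingers move at their own pace and stop on an object; the grip force is fixed at half the most. Time passes only in rows, so rows that do not move let the fingers close. It gives the time, the measured TCP pose, the force and the opening at its end, in the units of the state.
- ctrl.get_obs(): the state, without advancing time (a new reading comes with each control period).
- ctrl.camera(name): name is "scene" or "side" or "wrist"; returns the picture (384x512x3 uint8, blue, green, red); there is no depth.
- ctrl.camera_params(name): a dict with "mtx" (3x3 intrinsics, pixels), "pose" (4x4, takes a point from camera to world coordinates); the wrist camera has in their place "hand_eye" (4x4, takes a point from camera to tool coordinates, whose origin is the TCP and whose axes are the tool frame's). Camera axes: x right, y down, z forward; pixel columns grow to the right and rows downward; lengths in m; the calibration is good to about 2 mm. A picture is of the moment at which its call begins: read the wrist's pose just before it. camera_params takes no time and is no camera call.
- ctrl.hand_in(): hands the job in, once; it reports no verdict.
Trained networks look in the newest picture that a camera, given by its name, has taken for a name from the list of things; names that differ only in an ending like _2 or _b are one class to them, and where a whole thing is asked for, a point or a joint stands for the part that bears it (a point fixed in the world has none). Each returns a list of dicts, best first, with "conf" (0 to 1); they miss things now and then, are a little off and sometimes report something else, mostly with a low value. They report only what shows in the picture. A call takes as long as a camera call. They do not tell look-alikes from the thing itself.
- ctrl.boxes_of(camera, thing): "point" ([x, y, z] in m, in the coordinates of the camera as it stood for that picture, good to about 4 mm: the middle of the surface that is visible of it).
- ctrl.trace(camera, thing): "pixels" (384x512 bool, what is visible of it).
- ctrl.landmark_of(camera, thing): "point" ([x, y, z] in m, in the coordinates of the camera as it stood for that picture, good to about 4 mm: a listed point, or the origin of a listed thing).
The state is a dict: "time_s": time; "q": joint angles; "dq": joint speeds; "joint_efforts": joint torques, N m; "eef_pos": TCP position; "eef_rot": TCP orientation; "wrist_force": force on the tool from outside, world axes, zero at the start; "torque": the same for the moment, N m; "opening": opening from 0.0 (shut) to 1.0 (fully open).
Only numpy, scipy, OpenCV 4.12 (cv2) and the standard library are available. Lean on these libraries where they do the work, as an engineer would, in place of code of your own. Each camera call takes 0.05 s, during which the arm holds its last target. There are 200 camera calls.

## Working session

There is one attempt and no reset: what is moved stays moved. The work goes in short steps, Python scripts to look and compute and a tool call to move; the robot and the scene stay as the last step left them, time stands still between calls to the robot, and variables do not carry over. Pictures are saved under pics/ and viewed, about 8 in all and at most 12, crops included, and the job is handed in when it is done.

Besides the shell and the picture viewer there is one more tool, called after "Call:" in YAML: its name, and indented under it one key for each argument. carry_out: Moves the arm, as the interface text tells. Its arguments: {"type":"object","properties":{"motion":{"type":"array"}},"required":["motion"]}

```bash
mkdir -p pics; cat > h.py <<'E'
from bench import ctrl
import numpy as np, cv2
from scipy.spatial.transform import Rotation as R
def T_cam(name):
    p=ctrl.camera_params(name)
    if 'pose' in p: return np.array(p['pose'])
    o=ctrl.get_obs(); q=o['eef_rot']
    T=np.eye(4); T[:3,:3]=R.from_quat([q[1],q[2],q[3],q[0]]).as_matrix(); T[:3,3]=o['eef_pos']
    return T@np.array(p['hand_eye'])
def w(name,pt): return (T_cam(name)@np.r_[pt,1])[:3]
def proj(name,P):
    p=ctrl.camera_params(name); c=np.linalg.inv(T_cam(name))@np.r_[P,1]; u=np.array(p['mtx'])@c[:3]; return u[:2]/u[2]
E
python3 - <<'E'
from h import *
ims=[]
for c in ['scene','side']:
    im=ctrl.camera(c); cv2.imwrite(f'pics/{c}0.png',im)
    for t in ['carton','cork_mat','organiser','unit','shelf_edge','tray_front']:
        for r in ctrl.landmark_of(c,t)[:3]:
            P=w(c,r['point']); print(c,t,round(r['conf'],2),P.round(3),proj(c,P).round())
    ims.append(im)
    print(c,np.array(T_cam(c)).round(2).tolist())
print(ctrl.get_obs())
E
```

```text
scene carton 0.97 [ 0.598 -0.024  0.102] [237. 181.]
scene carton 0.83 [0.383 0.128 0.055] [306. 269.]
scene carton 0.76 [ 0.351 -0.023  0.058] [333. 216.]
scene cork_mat 0.89 [ 0.574 -0.166  0.021] [262. 158.]
scene organiser 0.97 [0.629 0.105 0.024] [210. 237.]
scene organiser 0.21 [0.659 0.075 0.027] [203. 223.]
scene unit 0.63 [ 0.681 -0.044  0.001] [213. 188.]
scene shelf_edge 0.96 [ 0.556 -0.018  0.336] [251. 124.]
scene tray_front 0.96 [ 0.491 -0.008  0.042] [276. 209.]
scene tray_front 0.3 [0.628 0.107 0.02 ] [210. 239.]
scene tray_front 0.25 [0.6   0.142 0.027] [216. 253.]
scene [[-0.96, -0.25, 0.15, 0.4], [-0.29, 0.82, -0.49, 0.44], [-0.0, -0.51, -0.86, 0.9], [0.0, 0.0, 0.0, 1.0]]
side carton 0.93 [ 0.309 -0.159  0.076] [348. 203.]
side carton 0.81 [ 0.349 -0.02   0.055] [322. 240.]
side carton 0.77 [0.386 0.131 0.052] [291. 283.]
side cork_mat 0.9 [ 0.573 -0.161  0.016] [252. 202.]
side organiser 0.63 [0.632 0.107 0.019] [192. 261.]
side unit 0.67 [ 0.679 -0.042  0.001] [201. 224.]
side shelf_edge 0.98 [ 0.555 -0.015  0.328] [236. 123.]
side tray_front 0.58 [ 0.496 -0.007  0.042] [262. 235.]
side [[-0.95, -0.18, 0.26, 0.27], [-0.32, 0.54, -0.78, 0.7], [-0.0, -0.82, -0.57, 0.69], [0.0, 0.0, 0.0, 1.0]]
{'time_s': 0.7, 'q': array([-1.52234670e+00,  1.80769934e-01,  1.60696386e+00,  1.42094528e-05,
        1.35381834e+00, -2.06298620e-01]), 'dq': array([ 0.0015649 , -0.00069338,  0.00069401,  0.0013064 , -0.00171095,
       -0.00083304]), 'joint_efforts': array([ 1.14586281e-03, -4.44710898e+01, -3.51615894e+01, -2.99145609e-05,
        8.15777239e-04, -2.29280190e-06]), 'eef_pos': array([ 0.14492459, -0.55646752,  0.23132287]), 'eef_rot': array([ 0.08983736,  0.70138232,  0.08980802, -0.7013748 ]), 'wrist_force': array([ 0.28645259, -0.46707435, -0.18944528]), 'torque': array([ 0.0421792 , -0.02270906,  0.0444133 ]), 'opening': 0.9988760654031517}
```

```bash
python3 -c "
import cv2,numpy as np
a=cv2.imread('pics/scene0.png');b=cv2.imread('pics/side0.png')
cv2.imwrite('pics/s1.png',cv2.resize(a,(800,600),interpolation=cv2.INTER_CUBIC));cv2.imwrite('pics/s2.png',cv2.resize(b,(800,600),interpolation=cv2.INTER_CUBIC))"
```

```text
(no output)
```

View pics/s1.png

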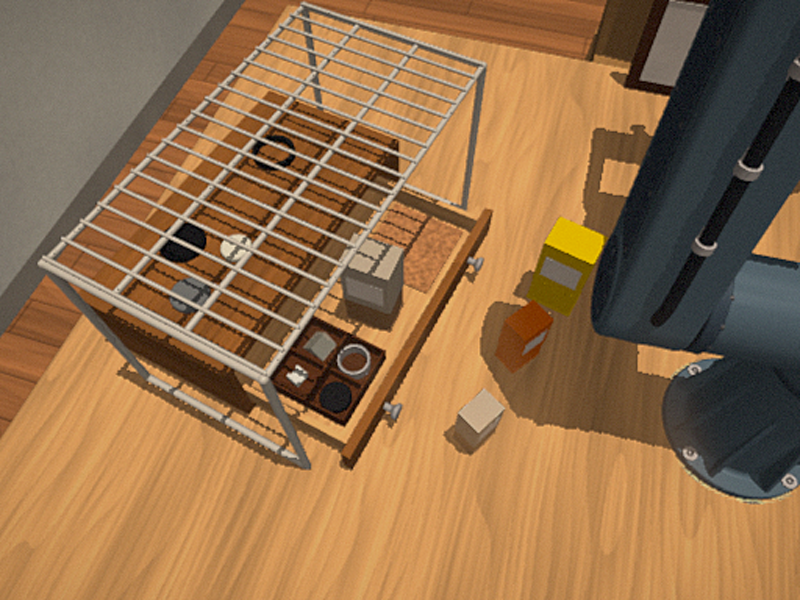

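View pics/s2.png

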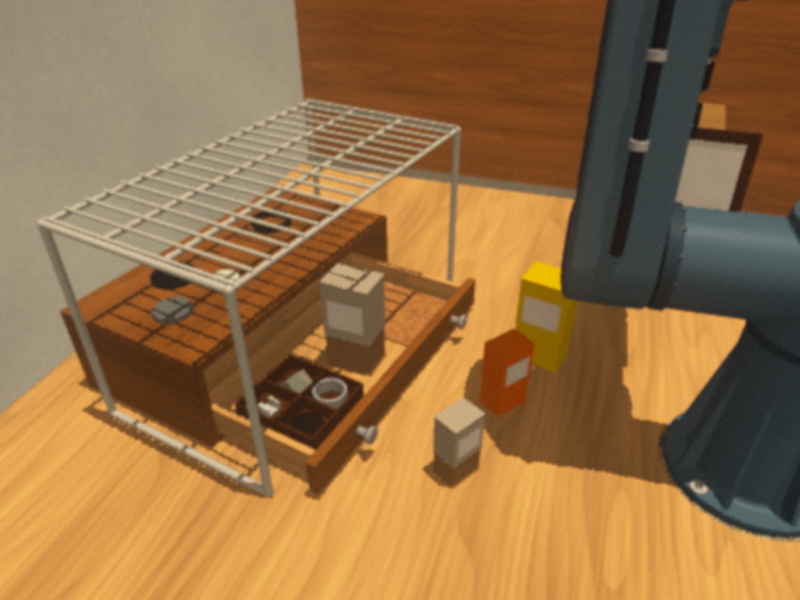

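Possible cartons (in s1.png): off-white over brown at (373,282), yellow at (568,265), orange at (525,335), and a small off-white one at (480,420). The description fits the large off-white one at (373,282), which stands in the tray at about world (0.60, -0.02). The mat is on its right (-y) and the organiser on its left. I'll check the choice in a crop and compute the first moves.

```bash
cat >> h.py <<'E'
from scipy.linalg import logm
U0=np.array([0.680,-0.043,0]); YAW=np.arctan2(-0.043+0.0075,0.680-0.4935)
RU=R.from_euler('z',YAW).as_matrix()
def u2w(p): return U0+RU@np.array(p,float)
def w2u(P): return RU.T@(np.array(P)-U0)
def cur():
    o=ctrl.get_obs(); q=o['eef_rot']; return R.from_quat([q[1],q[2],q[3],q[0]]).as_matrix(),np.array(o['eef_pos'])
def tilt_R(deg,sgn,yaw=None):
    t=np.radians(deg); F=R.from_euler('z',YAW if yaw is None else yaw).as_matrix()
    x=F@[np.sin(t),0,-np.cos(t)]; y=sgn*(F@[0,1,0]); return np.c_[x,y,np.cross(x,y)]
def plan(T0,Rt,pt,n,show=True):
    """constant row E with E^n = T0^-1 Tt"""
    A=np.eye(4);A[:3,:3],A[:3,3]=T0; B=np.eye(4);B[:3,:3]=Rt;B[:3,3]=pt
    from scipy.linalg import expm
    E=expm(logm(np.linalg.inv(A)@B).real/n)
    if show: print('n',n,'row',np.degrees(R.from_matrix(E[:3,:3]).as_rotvec()).round(2),E[:3,3].round(4))
    X=A.copy();W=[]
    for i in range(n): X=X@E;W.append(X[:3,3].round(2).tolist())
    print(W); return Rt,np.array(pt)
E
python3 - <<'E'
from h import *
im=cv2.imread('pics/scene0.png')[120:230,160:320]; cv2.imwrite('pics/crop.png',cv2.resize(im,None,fx=4,fy=4,interpolation=cv2.INTER_CUBIC))
print('yaw',np.degrees(YAW),'grip_depth',ctrl.grip_depth)
for n,P in dict(carton=[.598,-.024,.102],mat=[.5735,-.1635,.018],org=[.6305,.106,.022],edge=[.5555,-.0165,.332],tf=[.4935,-.0075,.042]).items(): print(n,w2u(P).round(3))
Rc,pc=cur(); print(Rc.round(2).tolist())
for c in ['side']:
    for r in ctrl.landmark_of(c,'carton'): print(round(r['conf'],2),w(c,r['point']).round(3))
# sign choice: rotate current about z to face yaw
o=ctrl.get_obs(); Rz=R.from_euler('z',0.1-o['q'][0]).as_matrix()@Rc; print('swung tool y',Rz[:,1].round(2))
s=np.sign(Rz[1,1]); print('sgn',s)
# A: pull in & up, B: swing to W1 45deg
T=plan((Rc,pc),Rc,[0.07,-0.42,0.33],5)
T=plan(T,tilt_R(45,s),u2w([-.22,.08,.29]),20)
T=plan(T,tilt_R(45,s),u2w([-.22,.08,.29]),14,False)if 0 else T
T=plan(T,tilt_R(45,s),u2w([-.085,.075,.155]),5)
E
```

```text
yaw -10.77723912920813 grip_depth 0.0187
carton [-0.084  0.003  0.102]
mat [-0.082 -0.138  0.018]
org [-0.076  0.137  0.022]
edge [-0.127  0.003  0.332]
tf [-0.19  -0.     0.042]
[[0.0, 0.25, -0.97], [-0.0, -0.97, -0.25], [-1.0, 0.0, -0.0]]
0.93 [ 0.309 -0.159  0.076]
0.81 [ 0.349 -0.02   0.055]
0.77 [0.386 0.131 0.052]
0.72 [ 0.595 -0.021  0.096]
swung tool y [0.95 0.3  0.  ]
sgn 1.0
n 5 row [-0. -0. -0.] [-0.0197 -0.0302  0.0076]
[[0.13, -0.53, 0.25], [0.11, -0.5, 0.27], [0.1, -0.47, 0.29], [0.08, -0.45, 0.31], [0.07, -0.42, 0.33]]
n 20 row [-7.21 -0.67  2.99] [-0.0061  0.0246 -0.0358]
[[0.11, -0.43, 0.34], [0.15, -0.44, 0.34], [0.2, -0.45, 0.35], [0.24, -0.45, 0.36], [0.28, -0.44, 0.36], [0.32, -0.42, 0.37], [0.36, -0.4, 0.38], [0.4, -0.38, 0.38], [0.43, -0.35, 0.39], [0.46, -0.32, 0.39], [0.49, -0.28, 0.39], [0.5, -0.24, 0.38], [0.52, -0.2, 0.38], [0.53, -0.16, 0.37], [0.53, -0.12, 0.37], [0.53, -0.07, 0.35], [0.53, -0.03, 0.34], [0.52, 0.01, 0.33], [0.5, 0.04, 0.31], [0.48, 0.08, 0.29]]
n 5 row [ 0. -0. -0.] [ 0.0382 -0.001  -0.    ]
[[0.51, 0.07, 0.26], [0.53, 0.06, 0.24], [0.56, 0.06, 0.21], [0.58, 0.05, 0.18], [0.61, 0.05, 0.15]]
```

View pics/crop.png

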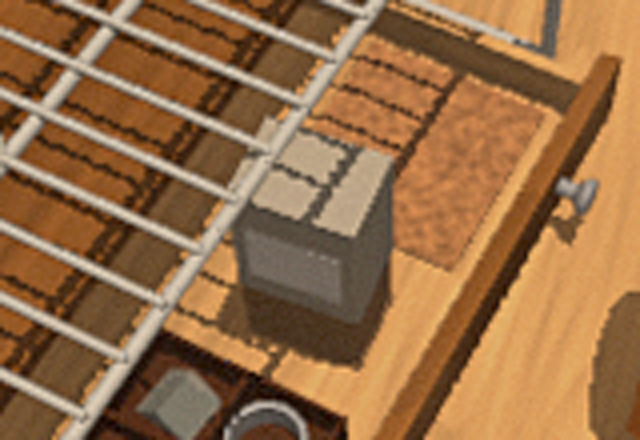

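The crop confirms the choice: off-white lid over a brown base, with its +y face labelled, the mat beyond it and the organiser in front. I'll skip rolling the tool and push with the flank of the shut fingers. The swing goes at a small radius to stay clear of the shelf.

```bash
cat >> h.py <<'E'
def tilt_Z(deg,yaw=None):
    t=np.radians(deg); F=R.from_euler('z',YAW if yaw is None else yaw).as_matrix()
    x=F@[np.sin(t),0,-np.cos(t)]; z=F@[0,-1,0]; return np.c_[x,np.cross(z,x),z]
E
python3 - <<'E'
from h import *
Rc,pc=cur()
T=plan((Rc,pc),Rc,[0.07,-0.42,0.33],5)
a=np.radians(90); Z=R.from_euler('z',a).as_matrix()
T=plan(T,Z@T[0],Z@T[1],15)
T=plan(T,tilt_Z(45),u2w([-.22,.08,.29]),7)
T=plan(T,tilt_Z(45),u2w([-.085,.08,.155]),5)
E
```

```text
n 5 row [0. 0. 0.] [-0.0197 -0.0302  0.0076]
[[0.13, -0.53, 0.25], [0.11, -0.5, 0.27], [0.1, -0.47, 0.29], [0.08, -0.45, 0.31], [0.07, -0.42, 0.33]]
n 15 row [-6.  0.  0.] [-0.      0.0017 -0.0445]
[[0.11, -0.41, 0.33], [0.16, -0.4, 0.33], [0.2, -0.38, 0.33], [0.23, -0.36, 0.33], [0.27, -0.33, 0.33], [0.3, -0.3, 0.33], [0.33, -0.27, 0.33], [0.36, -0.23, 0.33], [0.38, -0.19, 0.33], [0.4, -0.15, 0.33], [0.41, -0.11, 0.33], [0.42, -0.06, 0.33], [0.43, -0.02, 0.33], [0.43, 0.03, 0.33], [0.42, 0.07, 0.33]]
n 7 row [ 3.44 -1.42  6.32] [ 0.0084  0.0063 -0.0007]
[[0.43, 0.07, 0.32], [0.43, 0.07, 0.31], [0.44, 0.08, 0.31], [0.45, 0.08, 0.3], [0.46, 0.08, 0.3], [0.47, 0.08, 0.29], [0.48, 0.08, 0.29]]
n 5 row [ 0. -0.  0.] [ 0.0382 -0.     -0.    ]
[[0.51, 0.07, 0.26], [0.53, 0.07, 0.24], [0.56, 0.06, 0.21], [0.58, 0.06, 0.18], [0.61, 0.05, 0.15]]
```

Call:
carry_out:
  motion: [0, 0, 0, -0.02, -0.03, 0.0075, 1, 0, 0, 0, -0.02, -0.03, 0.0075, 1, 0, 0, 0, -0.02, -0.03, 0.0075, 1, 0, 0, 0, -0.02, -0.03, 0.0075, 1, 0, 0, 0, -0.02, -0.03, 0.0075, 1, -6, 0, 0, 0, 0.0017, -0.0445, 1, -6, 0, 0, 0, 0.0017, -0.0445, 1, -6, 0, 0, 0, 0.0017, -0.0445, 1, -6, 0, 0, 0, 0.0017, -0.0445, 1, -6, 0, 0, 0, 0.0017, -0.0445, 1]

```text
time_s: 1.75
eef_pos: [0.2672, -0.3268, 0.3352]
eef_rot: [-0.268, -0.654, -0.266, 0.655]
wrist_force: [-0.6, -0.9, -0.3]
opening: -0.008
```

Call:
carry_out:
  motion: [-6, 0, 0, 0, 0.0017, -0.0445, 1, -6, 0, 0, 0, 0.0017, -0.0445, 1, -6, 0, 0, 0, 0.0017, -0.0445, 1, -6, 0, 0, 0, 0.0017, -0.0445, 1, -6, 0, 0, 0, 0.0017, -0.0445, 1, -6, 0, 0, 0, 0.0017, -0.0445, 1, -6, 0, 0, 0, 0.0017, -0.0445, 1, -6, 0, 0, 0, 0.0017, -0.0445, 1, -6, 0, 0, 0, 0.0017, -0.0445, 1, -6, 0, 0, 0, 0.0017, -0.0445, 1]

```text
time_s: 2.75
eef_pos: [0.4167, 0.0885, 0.3347]
eef_rot: [0.572, 0.42, 0.565, -0.421]
wrist_force: [0.4, -0.7, 0.3]
opening: -0.001
```

```bash
python3 - <<'E'
from h import *
T=cur(); o=ctrl.get_obs(); print(T[1].round(3),o['q'].round(2),o['time_s'],o['wrist_force'].round(1))
T=plan(T,tilt_Z(45),u2w([-.22,.08,.29]),7)
E
```

```text
[0.417 0.089 0.335] [-0.07 -0.25  1.82 -0.01  1.57 -0.36] 2.75 [ 0.4 -0.7  0.3]
n 7 row [ 3.78 -1.5   6.25] [0.0093 0.0063 0.0021]
[[0.42, 0.09, 0.33], [0.43, 0.09, 0.32], [0.44, 0.09, 0.31], [0.45, 0.09, 0.3], [0.46, 0.08, 0.3], [0.47, 0.08, 0.29], [0.48, 0.08, 0.29]]
```

Call:
carry_out:
  motion: [3.78, -1.5, 6.25, 0.0093, 0.0063, 0.002, 1, 3.78, -1.5, 6.25, 0.0093, 0.0063, 0.002, 1, 3.78, -1.5, 6.25, 0.0093, 0.0063, 0.002, 1, 3.78, -1.5, 6.25, 0.0093, 0.0063, 0.002, 1, 3.78, -1.5, 6.25, 0.0093, 0.0063, 0.002, 1, 3.78, -1.5, 6.25, 0.0093, 0.0063, 0.002, 1, 3.78, -1.5, 6.25, 0.0093, 0.0063, 0.002, 1, 0, 0, 0, 0, 0, 0, 1]

```text
time_s: 3.55
eef_pos: [0.4799, 0.0862, 0.291]
eef_rot: [0.626, 0.683, 0.199, -0.318]
wrist_force: [-0.3, 0.1, -0.0]
opening: -0.001
```

```bash
python3 - <<'E'
from h import *
T=cur(); o=ctrl.get_obs(); print(T[1].round(3),w2u(T[1]).round(3),o['q'].round(2),o['time_s'],T[0][:,0].round(2))
cv2.imwrite('pics/wr.png',ctrl.camera('wrist'))
for t in ['carton','organiser','cork_mat']:
    for r in ctrl.landmark_of('wrist',t)[:2]: print(t,round(r['conf'],2),w('wrist',r['point']).round(3),w2u(w('wrist',r['point'])).round(3))
Tm=T_cam('wrist')
for r in ctrl.landmark_of('wrist','shelf_edge')[:1]: print(w2u(w('wrist',r['point'])).round(3))
T=plan(T,tilt_Z(45),u2w([-.085,.085,.16]),6)
E
```

```text
[0.48  0.086 0.291] [-0.221  0.089  0.291] [ 0.03 -0.57  2.32 -0.26  0.61  0.38] 3.55 [ 0.72 -0.13 -0.68]
carton 0.61 [ 0.597 -0.019  0.106] [-0.086  0.008  0.106]
organiser 0.61 [0.631 0.107 0.026] [-0.076  0.138  0.026]
n 6 row [-0.08 -0.11 -0.31] [ 0.0314 -0.      0.001 ]
[[0.5, 0.08, 0.27], [0.52, 0.08, 0.25], [0.55, 0.07, 0.23], [0.57, 0.07, 0.2], [0.59, 0.06, 0.18], [0.61, 0.06, 0.16]]
```

View pics/wr.png

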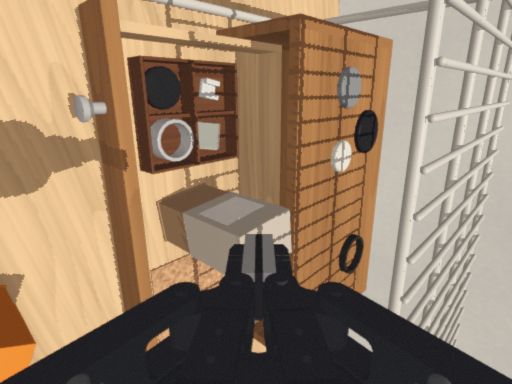

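The wrist view shows the carton at (240,225), the organiser at (190,115) and the shelf front at right, at x=420. It agrees with the poses from the fixed cameras. Going in beside the carton.

Call:
carry_out:
  motion: [0, 0, 0, 0.0315, 0, 0.001, 1, 0, 0, 0, 0.0315, 0, 0.001, 1, 0, 0, 0, 0.0315, 0, 0.001, 1, 0, 0, 0, 0.0315, 0, 0.001, 1, 0, 0, 0, 0.0315, 0, 0.001, 1, 0, 0, 0, 0.0315, 0, 0.001, 1, 0, 0, 0, 0, 0, 0, 1]

```text
time_s: 4.5
eef_pos: [0.6329, 0.0499, 0.1741]
eef_rot: [0.629, 0.684, 0.194, -0.314]
wrist_force: [-0.6, 0.3, -0.3]
opening: 0.003
```

```bash
python3 - <<'E'
from h import *
T=cur(); o=ctrl.get_obs(); print(T[1].round(3),w2u(T[1]).round(3),o['q'].round(2),o['time_s'],T[0][:,0].round(2),(RU.T@T[0]).round(3).tolist(),o['wrist_force'].round(1))
im=ctrl.camera('scene'); cv2.imwrite('pics/sc2.png',cv2.resize(im[60:300,120:440],(800,600),interpolation=cv2.INTER_CUBIC))
E
```

```text
[0.633 0.05  0.174] [-0.064  0.082  0.174] [-0.07  0.04  2.13 -0.53  0.16  0.62] 4.5 [ 0.73 -0.13 -0.67] [[0.739, 0.674, 0.001], [0.008, -0.007, -1.0], [-0.674, 0.739, -0.011]] [-0.6  0.3 -0.3]
```

View pics/sc2.png

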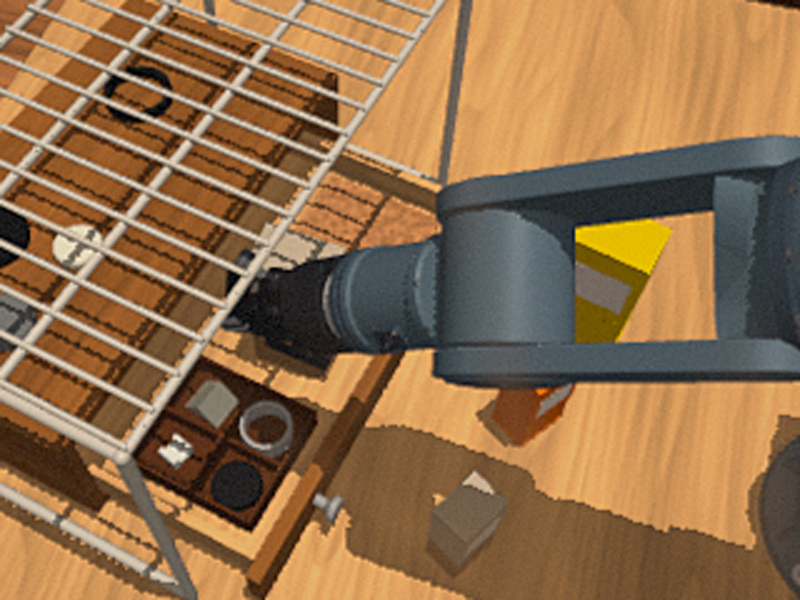

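The tip sits beside the carton, over the gap to the organiser and below the shelf edge. I'll steepen the tilt to about 42° to get away from the wrist singularity, then push.

```bash
python3 - <<'E'
from h import *
T=cur()
T=plan(T,tilt_Z(42),u2w([-.075,.07,.155]),3)
E
```

```text
n 3 row [-0.13 -0.17 -1.92] [ 0.0022 -0.0076  0.0043]
[[0.63, 0.05, 0.17], [0.62, 0.04, 0.16], [0.62, 0.04, 0.16]]
```

Call:
carry_out:
  motion: [0, 0, -1.9, 0.0022, -0.0076, 0.0043, 1, 0, 0, -1.9, 0.0022, -0.0076, 0.0043, 1, 0, 0, -1.9, 0.0022, -0.0076, 0.0043, 1, 0, 0, 0, 0, 0, 0.01, 1, 0, 0, 0, 0, 0, 0.01, 1, 0, 0, 0, 0, 0, 0.008, 1, 0, 0, 0, 0, 0, 0.008, 1]

```text
time_s: 5.25
eef_pos: [0.6158, 0.0044, 0.167]
eef_rot: [0.616, 0.674, 0.227, -0.339]
wrist_force: [-0.8, -0.1, 0.7]
opening: 0.001
```

```bash
python3 - <<'E'
from h import *
T=cur(); o=ctrl.get_obs(); print(T[1].round(3),w2u(T[1]).round(3),o['q'].round(2),o['time_s'],(RU.T@T[0]).round(3).tolist(),o['wrist_force'].round(1))
E
```

```text
[0.616 0.004 0.167] [-0.072  0.035  0.167] [-0.2   0.    2.14  0.07  0.26 -0.08] 5.25 [[0.676, 0.737, 0.009], [0.014, -0.001, -1.0], [-0.736, 0.676, -0.011]] [-0.8 -0.1  0.7]
```

Call:
carry_out:
  motion: [0, 0, 0, 0.0035, -0.003, 0.008, 1, 0, 0, 0, 0.0035, -0.003, 0.008, 1, 0, 0, 0, 0, 0, 0.01, 1]

```text
time_s: 5.55
eef_pos: [0.6138, -0.0212, 0.1656]
eef_rot: [0.618, 0.675, 0.225, -0.334]
wrist_force: [0.1, 0.4, -0.5]
opening: -0.001
```

```bash
python3 - <<'E'
from h import *
T=cur(); o=ctrl.get_obs(); print(w2u(T[1]).round(3),o['q'].round(2),o['time_s'],o['wrist_force'].round(1))
im=ctrl.camera('side'); cv2.imwrite('pics/sd2.png',cv2.resize(im[110:310,130:400],(800,592),interpolation=cv2.INTER_CUBIC))
E
```

```text
[-0.069  0.009  0.166] [-0.26 -0.01  2.16  0.29  0.25 -0.34] 5.55 [ 0.1  0.4 -0.5]
```

View pics/sd2.png

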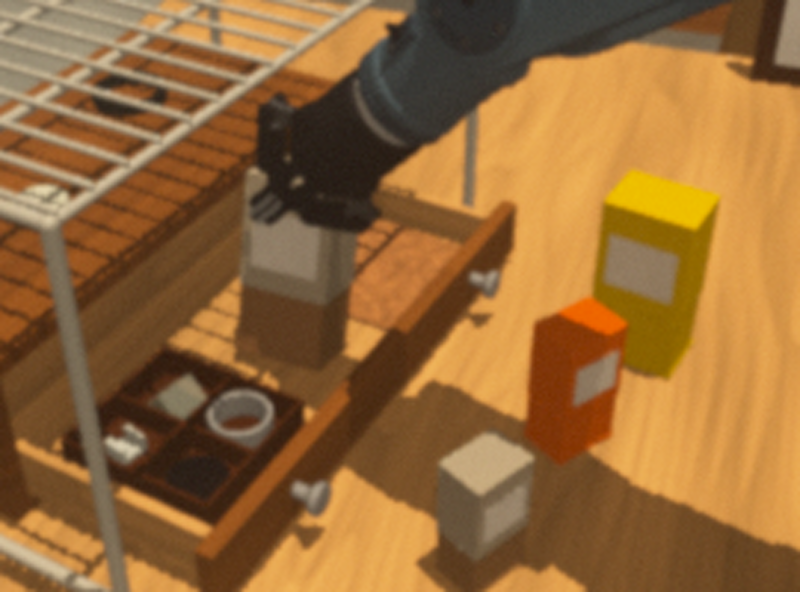

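The side view shows the fingers pressed on the carton's upper labelled face, with the carton starting to lean. Pushing on.

Call:
carry_out:
  motion: [0, 0, 0, 0.003, -0.003, 0.01, 1, 0, 0, 0, 0.003, -0.003, 0.01, 1, 0, 0, 0, 0.002, -0.002, 0.01, 1, 0, 0, 0, 0, 0, 0.01, 1, 0, 0, 0, 0, 0, 0.01, 1, 0, 0, 0, 0, 0, 0, 1, 0, 0, 0, 0, 0, 0, 1, 0, 0, 0, 0, 0, 0, 1]

```text
time_s: 6.4
eef_pos: [0.6098, -0.0708, 0.1695]
eef_rot: [0.624, 0.676, 0.219, -0.325]
wrist_force: [-0.9, 0.2, -0.5]
opening: -0.004
```

```bash
python3 - <<'E'
from h import *
T=cur(); o=ctrl.get_obs(); print(w2u(T[1]).round(3),o['q'].round(2),o['time_s'],o['wrist_force'].round(1))
im=ctrl.camera('side'); cv2.imwrite('pics/sd3.png',cv2.resize(im[110:310,130:400],(800,592),interpolation=cv2.INTER_CUBIC))
for r in ctrl.landmark_of('side','carton'): print(r['conf'],w2u(w('side',r['point'])).round(3))
E
```

```text
[-0.064 -0.04   0.17 ] [-0.4  -0.02  2.18  0.65  0.28 -0.79] 6.4 [-0.9  0.2 -0.5]
0.87 [-0.335 -0.04   0.051]
0.69 [-0.323  0.115  0.051]
0.56 [-0.347 -0.184  0.077]
```

View pics/sd3.png

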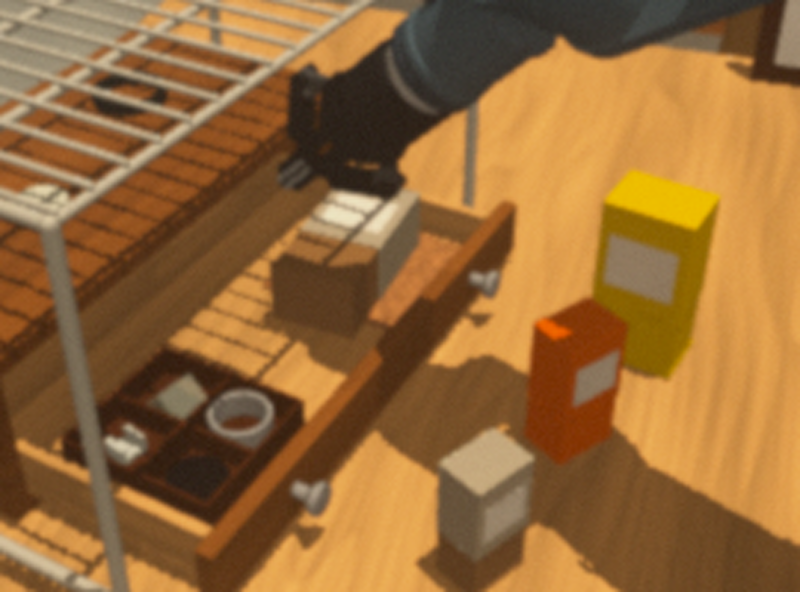

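The carton has fallen over to the right and lies on the mat, clear of the organiser. Backing out along the tool axis, then checking the pose.

Call:
carry_out:
  motion: [0, 0, 0, -0.03, 0, 0, 1, 0, 0, 0, -0.04, 0, 0, 1, 0, 0, 0, -0.04, 0, 0, 1, 0, 0, 0, -0.04, 0, 0, 1, 0, 0, 0, -0.04, 0, 0, 1, 0, 0, 0, -0.02, 0, 0, 1, 0, 0, 0, 0, 0, 0, 1]

```text
time_s: 7.2
eef_pos: [0.4589, -0.0445, 0.3215]
eef_rot: [0.623, 0.674, 0.223, -0.327]
wrist_force: [-0.3, -0.1, 0.1]
opening: 0.002
```

```bash
python3 - <<'E'
from h import *
T=cur(); o=ctrl.get_obs(); print(w2u(T[1]).round(3),o['q'].round(2),o['time_s'],(RU.T@T[0]).round(2).tolist())
cv2.imwrite('pics/wr3.png',ctrl.camera('wrist'))
for c in ['scene','side','wrist']:
    im=ctrl.camera(c)
    if c=='scene': cv2.imwrite('pics/sc3.png',cv2.resize(im[60:300,120:440],(800,600),interpolation=cv2.INTER_CUBIC))
    for t in ['carton','cork_mat','organiser','tray_front']:
        for r in ctrl.landmark_of(c,t)[:4]:
            P=w2u(w(c,r['point']))
            if t!='carton' or P[0]>-.25: print(c,t,round(r['conf'],2),P.round(3))
T=plan(T,tilt_Z(38),u2w([-.215,.035,.20]),5)
plan(T,tilt_Z(38),u2w([-.21,.035,.05]),5)
E
```

```text
[-0.217 -0.043  0.322] [-0.56 -0.78  2.33  0.36  0.9  -0.51] 7.2 [[0.69, 0.72, 0.02], [0.02, 0.01, -1.0], [-0.72, 0.69, -0.01]]
scene carton 0.59 [-0.082 -0.114  0.062]
scene cork_mat 0.64 [-0.08  -0.143  0.023]
scene organiser 0.9 [-0.08   0.135  0.023]
scene organiser 0.7 [-0.11   0.109  0.03 ]
scene tray_front 0.92 [-0.191 -0.002  0.043]
side carton 0.95 [-0.081 -0.108  0.052]
side cork_mat 0.57 [-0.083 -0.14   0.019]
side organiser 0.86 [-0.079  0.143  0.018]
side tray_front 0.81 [-0.19   0.005  0.044]
wrist carton 0.76 [-0.079 -0.108  0.059]
wrist organiser 0.59 [-0.078  0.139  0.022]
wrist tray_front 0.95 [-0.191  0.001  0.037]
n 5 row [ 0.14 -0.26 -1.2 ] [ 0.0187 -0.0157 -0.0154]
[[0.46, -0.03, 0.3], [0.47, -0.01, 0.27], [0.47, 0.0, 0.25], [0.47, 0.02, 0.22], [0.48, 0.03, 0.2]]
n 5 row [0. 0. 0.] [ 0.0243 -0.0177 -0.    ]
[[0.48, 0.03, 0.17], [0.48, 0.03, 0.14], [0.48, 0.03, 0.11], [0.48, 0.03, 0.08], [0.48, 0.03, 0.05]]
```

View pics/sc3.png

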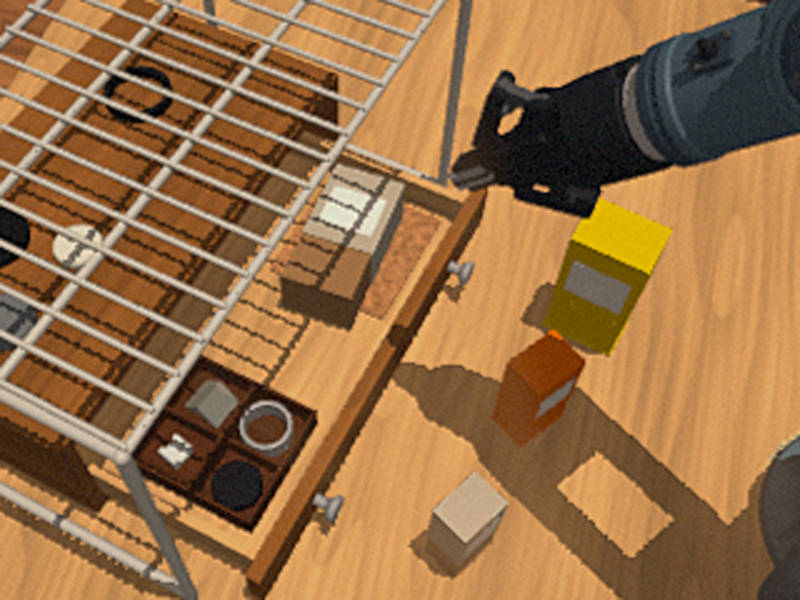

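The scene view shows the carton flat, label side up, on the mat. All three cameras put it at about unit (-0.081, -0.11, 0.055), with the mat centre at (-0.082, -0.141). Next I push the tray: roll the tool 90° so the wide knuckles lie sideways, then come down in front of the bare board, in the gap between the orange and the small carton.

```bash
python3 - <<'E'
from h import *
T=cur()
T=plan(T,tilt_R(42,1),u2w([-.24,.037,.25]),12)
T=plan(T,tilt_R(42,1),u2w([-.208,.037,.05]),6)
E
```

```text
n 12 row [-7.45  0.01 -0.2 ] [ 0.003   0.0005 -0.0093]
[[0.46, -0.04, 0.32], [0.47, -0.03, 0.31], [0.47, -0.02, 0.31], [0.47, -0.01, 0.31], [0.47, -0.0, 0.3], [0.47, 0.01, 0.3], [0.47, 0.01, 0.29], [0.47, 0.02, 0.28], [0.46, 0.03, 0.27], [0.46, 0.03, 0.27], [0.46, 0.04, 0.26], [0.45, 0.04, 0.25]]
n 6 row [0. 0. 0.] [ 0.0283  0.     -0.0183]
[[0.46, 0.04, 0.22], [0.46, 0.04, 0.18], [0.47, 0.04, 0.15], [0.47, 0.03, 0.12], [0.48, 0.03, 0.08], [0.48, 0.03, 0.05]]
```

Call:
carry_out:
  motion: [-7.5, 0, -0.2, 0.003, 0.0005, -0.009, 1, -7.5, 0, -0.2, 0.003, 0.0005, -0.009, 1, -7.5, 0, -0.2, 0.003, 0.0005, -0.009, 1, -7.5, 0, -0.2, 0.003, 0.0005, -0.009, 1, -7.5, 0, -0.2, 0.003, 0.0005, -0.009, 1, -7.5, 0, -0.2, 0.003, 0.0005, -0.009, 1, -7.5, 0, -0.2, 0.003, 0.0005, -0.009, 1, -7.5, 0, -0.2, 0.003, 0.0005, -0.009, 1, -7.5, 0, -0.2, 0.003, 0.0005, -0.009, 1, -7.5, 0, -0.2, 0.003, 0.0005, -0.009, 1]

```text
time_s: 9.0
eef_pos: [0.4606, 0.0293, 0.2683]
eef_rot: [0.903, 0.13, 0.39, -0.125]
wrist_force: [-0.7, -0.2, 0.5]
opening: -0.001
```

```bash
python3 - <<'E'
from h import *
T=cur(); o=ctrl.get_obs(); print(w2u(T[1]).round(3),o['q'].round(2),o['time_s'],(RU.T@T[0]).round(2).tolist())
T=plan(T,tilt_R(42,1),u2w([-.23,.037,.20]),4)
T=plan(T,tilt_R(42,1),u2w([-.208,.037,.05]),5)
E
```

```text
[-0.229  0.03   0.268] [-0.2  -0.66  2.37  0.02  0.69 -1.4 ] 9.0 [[0.68, 0.15, 0.72], [0.0, 0.98, -0.2], [-0.74, 0.14, 0.66]]
n 4 row [-2.89  0.12 -0.04] [ 0.0125  0.0003 -0.0118]
[[0.46, 0.03, 0.25], [0.46, 0.03, 0.23], [0.46, 0.04, 0.22], [0.46, 0.04, 0.2]]
n 5 row [0. 0. 0.] [ 0.0252  0.     -0.0168]
[[0.47, 0.04, 0.17], [0.47, 0.03, 0.14], [0.47, 0.03, 0.11], [0.48, 0.03, 0.08], [0.48, 0.03, 0.05]]
```

Call:
carry_out:
  motion: [-2.9, 0, 0, 0.0125, 0, -0.012, 1, -2.9, 0, 0, 0.0125, 0, -0.012, 1, -2.9, 0, 0, 0.0125, 0, -0.012, 1, -2.9, 0, 0, 0.0125, 0, -0.012, 1, 0, 0, 0, 0.025, 0, -0.017, 1, 0, 0, 0, 0.025, 0, -0.017, 1, 0, 0, 0, 0, 0, 0, 1]

```text
time_s: 9.7
eef_pos: [0.4698, 0.0348, 0.1371]
eef_rot: [0.913, 0.032, 0.4, -0.081]
wrist_force: [-0.7, -1.1, -0.8]
opening: 0.005
```

```bash
python3 - <<'E'
from h import *
T=cur(); o=ctrl.get_obs(); print(w2u(T[1]).round(3),o['q'].round(2),o['time_s'],(RU.T@T[0]).round(2).tolist())
T=plan(T,tilt_R(42,1),u2w([-.207,.037,.05]),4)
T=plan(T,T[0],u2w([-.016,.037,.05]),16)
E
```

```text
[-0.221  0.037  0.137] [-0.18 -0.32  2.49 -0.02  0.23 -1.56] 9.7 [[0.68, -0.01, 0.73], [0.0, 1.0, 0.02], [-0.73, -0.01, 0.68]]
n 4 row [ 0.22  0.19 -0.06] [ 0.0184  0.     -0.0121]
[[0.47, 0.03, 0.12], [0.48, 0.03, 0.09], [0.48, 0.03, 0.07], [0.48, 0.03, 0.05]]
n 16 row [0. 0. 0.] [0.008  0.     0.0089]
[[0.5, 0.03, 0.05], [0.51, 0.03, 0.05], [0.52, 0.03, 0.05], [0.53, 0.02, 0.05], [0.54, 0.02, 0.05], [0.55, 0.02, 0.05], [0.57, 0.02, 0.05], [0.58, 0.01, 0.05], [0.59, 0.01, 0.05], [0.6, 0.01, 0.05], [0.61, 0.01, 0.05], [0.62, 0.01, 0.05], [0.64, 0.0, 0.05], [0.65, 0.0, 0.05], [0.66, -0.0, 0.05], [0.67, -0.0, 0.05]]
```

Descending at 42° drives joint 5 towards its limit of 0. I'll fit a small arm model to the poses logged so far and choose tilts along the push.

```bash
cat > k.py <<'E'
from h import *
from scipy.optimize import least_squares
D=[([-1.522,.181,1.607,0,1.354,-.206],[.145,-.556,.231]),([-.07,-.25,1.82,-.01,1.57,-.36],[.417,.089,.335]),([.03,-.57,2.32,-.26,.61,.38],[.480,.086,.291]),([-.07,.04,2.13,-.53,.16,.62],[.633,.05,.174]),([-.26,-.01,2.16,.29,.25,-.34],[.6138,-.0212,.1656]),([-.4,-.02,2.18,.65,.28,-.79],[.6098,-.0708,.1695]),([-.56,-.78,2.33,.36,.9,-.51],[.4589,-.0445,.3215]),([-.2,-.66,2.37,.02,.69,-1.4],[.4606,.0293,.2683]),([-.18,-.32,2.49,-.02,.23,-1.56],[.4698,.0348,.1371])]
def fk(q,p):
    h,L1,L2,L,d,r0=p
    Rz=R.from_euler('z',q[0]); Ry=lambda a:R.from_euler('y',a)
    e=np.array([r0,d,h])+Ry(q[1]).apply([0,0,L1]); A=Rz*Ry(q[1]+q[2])
    wr=Rz.apply(e)+A.apply([0,0,L2])
    t=(A*R.from_euler('z',q[3])*Ry(q[4])).apply([0,0,1])
    return wr+L*t,t
s=least_squares(lambda p:np.concatenate([fk(q,p)[0]-x for q,x in D]),[.35,.4,.4,.25,.1,0])
P=s.x
E
python3 - <<'E'
from k import *
print(P.round(3),np.abs(s.fun).max().round(4))
for x in [-.207,-.19,-.15,-.1,-.05,-.016]:
  for tl in [22,30,38,45]:
    t=np.radians(tl); d=RU@[np.sin(t),0,-np.cos(t)]; X=u2w([x,.037,.05])
    g=least_squares(lambda q:np.r_[fk(q,P)[0]-X,fk(q,P)[1]-d],[-.18,-.1,2.3,0,.6],bounds=([-3,-.89,.3,-1.14,0],[3,2.07,2.58,4,2.6]))
    print(x,tl,g.x.round(2),round(g.cost*1e6,1))
E
```

```text
[0.24  0.373 0.464 0.267 0.12  0.033] 0.023
-0.207 22 [-0.18 -0.01  2.33 -0.    0.44] 0.0
-0.207 30 [-0.18 -0.06  2.42 -0.01  0.25] 0.0
-0.207 38 [-0.18 -0.08  2.51 -0.08  0.05] 0.0
-0.207 45 [-0.18 -0.08  2.58  3.17  0.15] 0.0
-0.19 22 [-0.18  0.03  2.28 -0.    0.44] 0.0
-0.19 30 [-0.18 -0.01  2.38 -0.01  0.25] 0.0
-0.19 38 [-0.18 -0.03  2.47 -0.08  0.05] 0.0
-0.19 45 [-0.18 -0.03  2.53  3.17  0.15] 0.0
-0.15 22 [-0.18  0.13  2.17 -0.    0.45] 0.0
-0.15 30 [-0.18  0.09  2.27 -0.01  0.26] 0.0
-0.15 38 [-0.18  0.07  2.36 -0.07  0.05] 0.0
-0.15 45 [-0.18  0.08  2.43  3.17  0.15] 0.0
-0.1 22 [-0.18  0.25  2.03 -0.    0.47] 0.0
-0.1 30 [-0.18  0.21  2.13 -0.01  0.28] 0.0
-0.1 38 [-0.18  0.19  2.22 -0.04  0.07] 0.0
-0.1 45 [-0.19  0.11  2.27 -1.14  0.  ] 765.6
-0.05 22 [-0.18  0.36  1.89 -0.    0.51] 0.0
-0.05 30 [-0.18  0.32  1.99 -0.01  0.31] 0.0
-0.05 38 [-0.18  0.3   2.08 -0.03  0.1 ] 0.0
-0.05 45 [-0.19  0.25  2.12 -1.14  0.  ] 496.1
-0.016 22 [-0.18  0.44  1.78 -0.    0.54] 0.0
-0.016 30 [-0.18  0.39  1.89 -0.01  0.34] 0.0
-0.016 38 [-0.18  0.37  1.99 -0.02  0.12] 0.0
-0.016 45 [-0.18  0.37  2.06  3.19  0.07] 0.0
```

```bash
python3 - <<'E'
from h import *
T=cur()
T=plan(T,tilt_R(34,1),u2w([-.218,.037,.08]),3)
T=plan(T,tilt_R(34,1),u2w([-.215,.037,.037]),3)
T=plan(T,T[0],u2w([-.025,.037,.037]),10)
E
```

```text
n 3 row [ 0.29  2.92 -0.06] [ 0.0153  0.     -0.0114]
[[0.47, 0.03, 0.12], [0.47, 0.03, 0.1], [0.47, 0.03, 0.08]]
n 3 row [ 0.  0. -0.] [ 0.0124 -0.     -0.0072]
[[0.47, 0.03, 0.07], [0.47, 0.03, 0.05], [0.48, 0.03, 0.04]]
n 10 row [ 0.  0. -0.] [0.0106 0.     0.0158]
[[0.49, 0.03, 0.04], [0.51, 0.03, 0.04], [0.53, 0.02, 0.04], [0.55, 0.02, 0.04], [0.57, 0.02, 0.04], [0.59, 0.01, 0.04], [0.61, 0.01, 0.04], [0.63, 0.01, 0.04], [0.64, 0.0, 0.04], [0.66, -0.0, 0.04]]
```

Call:
carry_out:
  motion: [0.3, 2.9, 0, 0.0153, 0, -0.0114, 1, 0.3, 2.9, 0, 0.0153, 0, -0.0114, 1, 0.3, 2.9, 0, 0.0153, 0, -0.0114, 1, 0, 0, 0, 0.0124, 0, -0.0072, 1, 0, 0, 0, 0.0124, 0, -0.0072, 1, 0, 0, 0, 0.0124, 0, -0.0072, 1, 0, 0, 0, 0, 0, 0, 1]

```text
time_s: 10.4
eef_pos: [0.4843, 0.0324, 0.046]
eef_rot: [0.881, 0.045, 0.463, -0.082]
wrist_force: [-0.2, -0.2, 0.2]
opening: -0.001
```

```bash
python3 - <<'E'
from h import *
T=cur(); o=ctrl.get_obs(); print(w2u(T[1]).round(3),o['q'].round(2),o['time_s'],(RU.T@T[0]).round(2).tolist(),o['wrist_force'].round(1))
T=plan(T,tilt_R(34,1),u2w([-.175,.037,.037]),4)
E
```

```text
[-0.206  0.037  0.046] [-0.18  0.03  2.39 -0.03  0.12 -1.53] 10.4 [[0.57, -0.0, 0.82], [0.0, 1.0, -0.0], [-0.82, 0.0, 0.57]] [-0.2 -0.2  0.2]
n 4 row [-0.02  0.14 -0.05] [ 0.0063 -0.0001  0.0052]
[[0.49, 0.03, 0.04], [0.5, 0.03, 0.04], [0.51, 0.03, 0.04], [0.52, 0.03, 0.04]]
```

Call:
carry_out:
  motion: [0, 0.5, 0, 0.005, 0, 0.004, 1, 0, 0.5, 0, 0.005, 0, 0.004, 1, 0, 0, 0, 0.0055, 0, 0.006, 1, 0, 0, 0, 0.0055, 0, 0.007, 1, 0, 0, 0, 0.0057, 0, 0.0082, 1, 0, 0, 0, 0.0057, 0, 0.0082, 1, 0, 0, 0, 0.0057, 0, 0.0082, 1, 0, 0, 0, 0.0057, 0, 0.0082, 1, 0, 0, 0, 0.0057, 0, 0.0082, 1, 0, 0, 0, 0.0057, 0, 0.0082, 1]

```text
time_s: 11.4
eef_pos: [0.5809, 0.0142, 0.0442]
eef_rot: [0.878, 0.046, 0.469, -0.082]
wrist_force: [-4.4, -0.7, 2.8]
opening: 0.004
```

```bash
python3 - <<'E'
from h import *
T=cur(); o=ctrl.get_obs(); print(w2u(T[1]).round(3),o['q'].round(2),o['time_s'],(RU.T@T[0]).round(2).tolist(),o['wrist_force'].round(1))
ctrl.camera('side')
for t in ['tray_front','carton','cork_mat']:
  for r in ctrl.landmark_of('side',t): print(t,round(r['conf'],2),w2u(w('side',r['point'])).round(3))
T=plan(T,tilt_R(34,1),u2w([-.025,.037,.037]),10)
E
```

```text
[-0.108  0.038  0.044] [-0.18  0.23  2.15 -0.01  0.17 -1.55] 11.4 [[0.56, -0.0, 0.83], [0.0, 1.0, -0.0], [-0.83, 0.0, 0.56]] [-4.4 -0.7  2.8]
tray_front 0.84 [-0.101 -0.     0.04 ]
carton 0.83 [-0.332 -0.039  0.056]
carton 0.71 [ 0.004 -0.111  0.053]
carton 0.68 [-0.323  0.117  0.051]
carton 0.64 [-0.345 -0.181  0.077]
cork_mat 0.51 [-0.02   0.172  0.025]
cork_mat 0.48 [ 0.008 -0.138  0.017]
cork_mat 0.28 [-0.025  0.109  0.028]
n 10 row [-0.01 -0.03 -0.02] [ 0.0052 -0.0001  0.0065]
[[0.59, 0.01, 0.04], [0.6, 0.01, 0.04], [0.61, 0.01, 0.04], [0.61, 0.01, 0.04], [0.62, 0.01, 0.04], [0.63, 0.0, 0.04], [0.64, 0.0, 0.04], [0.65, 0.0, 0.04], [0.65, -0.0, 0.04], [0.66, -0.0, 0.04]]
```

The tray moves with about 5 N, and the carton and mat ride along with it. On.

Call:
carry_out:
  motion: [0, 0, 0, 0.005, 0, 0.0065, 1, 0, 0, 0, 0.005, 0, 0.0065, 1, 0, 0, 0, 0.005, 0, 0.0065, 1, 0, 0, 0, 0.005, 0, 0.0065, 1, 0, 0, 0, 0.005, 0, 0.0065, 1, 0, 0, 0, 0.005, 0, 0.0065, 1, 0, 0, 0, 0.005, 0, 0.0065, 1, 0, 0, 0, 0.004, 0, 0.005, 1, 0, 0, 0, 0.003, 0, 0.004, 1]

```text
time_s: 12.5
eef_pos: [0.6512, 0.0016, 0.038]
eef_rot: [0.877, 0.045, 0.471, -0.081]
wrist_force: [-3.6, 0.0, 2.3]
opening: -0.002
```

Call:
carry_out:
  motion: [0, 0, 0, 0.002, 0, 0.003, 1, 0, 0, 0, 0.002, 0, 0.003, 1]

```text
time_s: 12.7
eef_pos: [0.659, 0.0001, 0.0378]
eef_rot: [0.877, 0.046, 0.471, -0.081]
wrist_force: [-3.5, 0.2, 2.9]
opening: 0.003
```

```bash
python3 - <<'E'
from h import *
T=cur(); o=ctrl.get_obs(); print(w2u(T[1]).round(3),o['q'].round(2),o['time_s'],o['wrist_force'].round(1))
for c in ['side','scene']:
  ctrl.camera(c)
  for r in ctrl.landmark_of(c,'tray_front')[:1]: print(c,round(r['conf'],2),w2u(w(c,r['point'])).round(3))
E
```

```text
[-0.029  0.038  0.038] [-0.18  0.37  1.96 -0.    0.22 -1.56] 12.7 [-3.5  0.2  2.9]
side 0.68 [-0.023  0.002  0.042]
scene 0.97 [-0.02   0.002  0.044]
```

Still sliding freely; pushing slowly until it meets the stop.

Call:
carry_out:
  motion: [0, 0, 0, 0.0017, 0, 0.0025, 1, 0, 0, 0, 0.0017, 0, 0.0025, 1, 0, 0, 0, 0.0017, 0, 0.0025, 1]

```text
time_s: 13.2
eef_pos: [0.6645, -0.0007, 0.0359]
eef_rot: [0.876, 0.046, 0.474, -0.081]
wrist_force: [-26.7, 3.6, 19.4]
opening: 0.006
```

```bash
python3 - <<'E'
from h import *
T=cur(); o=ctrl.get_obs(); print(w2u(T[1]).round(4),o['time_s'],o['wrist_force'].round(1))
E
```

```text
[-0.0231  0.0387  0.0359] 13.2 [-26.7   3.6  19.4]
```

The stop is met: 27 N at TCP x = -0.023, as expected. Holding briefly, then backing off.

Call:
carry_out:
  motion: [0, 0, 0, 0, 0, 0, 1, 0, 0, 0, 0, 0, 0, 1, 0, 0, 0, -0.006, 0, -0.008, 1, 0, 0, 0, -0.008, 0, -0.012, 1, 0, 0, 0, -0.015, 0, -0.015, 1, 0, 0, 0, -0.02, 0, -0.01, 1, 0, 0, 0, -0.02, 0, -0.01, 1, 0, 0, 0, 0, 0, 0, 1, 0, 0, 0, 0, 0, 0, 1]

```text
time_s: 14.1
eef_pos: [0.5782, 0.0153, 0.0644]
eef_rot: [0.876, 0.046, 0.473, -0.081]
wrist_force: [1.2, -0.1, 0.1]
opening: -0.0
```

```bash
python3 - <<'E'
from h import *
T=cur(); o=ctrl.get_obs(); print(w2u(T[1]).round(4),o['time_s'],o['wrist_force'].round(1))
for c in ['side','scene','wrist']:
  im=ctrl.camera(c)
  if c=='side': cv2.imwrite('pics/end.png',cv2.resize(im[110:310,130:400],(800,592),interpolation=cv2.INTER_CUBIC))
  for t in ['tray_front','carton','cork_mat']:
    for r in ctrl.landmark_of(c,t)[:4]:
      P=w2u(w(c,r['point']))
      if P[0]>-.2: print(c,t,round(r['conf'],2),P.round(3))
E
```

```text
[-0.1109  0.0382  0.0644] 14.1 [ 1.2 -0.1  0.1]
side tray_front 0.9 [-0.015  0.001  0.039]
side tray_front 0.56 [0.059 0.11  0.027]
side carton 0.67 [ 0.089 -0.112  0.053]
side cork_mat 0.57 [-0.003 -0.     0.001]
side cork_mat 0.5 [ 0.09  -0.14   0.018]
scene tray_front 0.89 [-0.018  0.001  0.043]
scene cork_mat 0.76 [ 0.092 -0.144  0.023]
wrist tray_front 0.66 [-0.016 -0.001  0.036]
```

View pics/end.png

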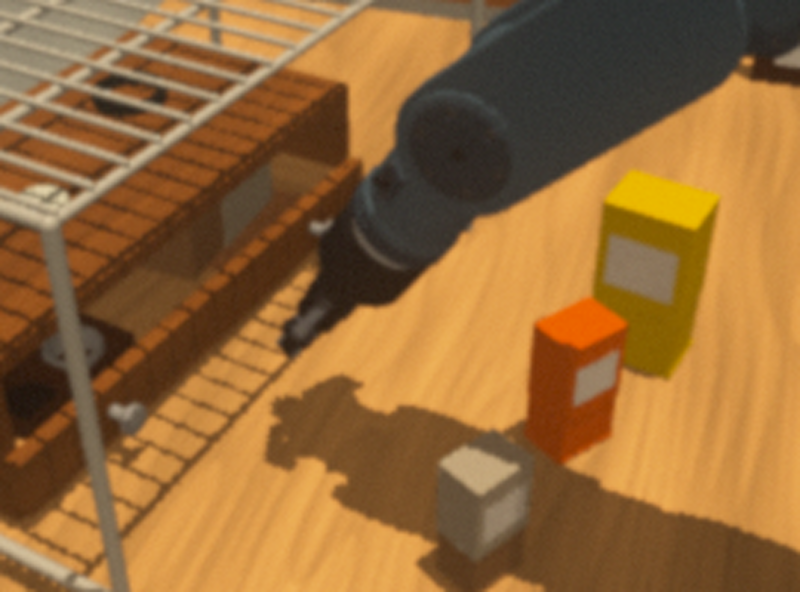

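The view shows the tray front shut against the unit, the carton lying inside at (240,205), and the gripper clear of the board and the other cartons. Handing in.

```bash
python3 -c "
from bench import ctrl
print(ctrl.hand_in())"
```

```text
the job is handed in; nothing more can be done
None
```

The carton now lies on its broad side on the cork mat and the tray is fully home. I handed the job in at about 14 s of the 51 s; no verdict is reported.

- **Tipping:** I pushed the off-white carton near its top from the organiser side with the shut fingers, without lifting it. All three cameras then showed it flat on its broad side, about 30 mm from the mat's centre. The tray was still about 0.175 m out.
- **Closing the tray:** I pushed the bare middle of the front board at about 35° tilt. It slid with about 5 N until it met the stop, where the wrist force reached about 33 N.
- **Last checks:** The three cameras put the tray front 15–18 mm ahead of the unit's front edge, which fits the 16 mm board being home. The carton was about 28 mm from the mat's centre and lying flat. The gripper was clear of everything, with about 1 N at the wrist, which is noise level.
- **Gaps:** In the final check only the side camera found the carton; the scene and wrist cameras missed it under the roof. One weak, clearly false cork-mat report was ignored. I saw no contact with the organiser in the pictures, but I did not measure contact forces.

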